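# Clamp a reagent bottle in the shaker with its bayonet knob

## Robot

A 6-joint arm with a two-finger parallel gripper is mounted at the origin on a cart in front of the work surface, level with it; the furniture and walls round the work are solid. World frame = base frame: x ahead of the robot, y to its left, z up, the work surface at z = 0. Lengths are in mm, angles in rad, forces in N, time in s.
With the tool pointing down it reaches from about 300 to 875 mm from the base axis. Payload 6.4 kg.
Tool frame: the origin (TCP) lies at the very end of the fingers, on their centre line; the grasp point (between the pads) lies 19 mm behind it (ctrl.tcp_to_grasp is the z of the grasp point in the tool frame, in mm); z points along the fingers, y is the line along which they close (so a half turn about z gives the same grasp; the last joint's range is limited). The gripper opens to 88 mm and grips with 3 to 60 N. Pads are 18 mm wide; open, the fingers measure 123 mm over their backs; the gripper's body (75 mm by 187 mm) begins 45 mm behind the grasp point.
Start: joints at [-1.434, 0.181, 1.607, -0, 1.354, -0.206], TCP at [193.289, -541.554, 238.714] pointing down, gripper open.
Joint ranges: [-2.99, 2.99], [-0.89, 2.07], [0.3, 2.58], [-1.14, 4.28], [0, 2.63], [-3.12, 3.12]. Speed limits (rad/s): [2.57, 2.57, 3.01, 3.14, 3.14, 3.14].

## Interface

Orientations are given as [roll, pitch, yaw] about the fixed x, y, z axes, in that order (R = Rz(yaw) Ry(pitch) Rx(roll)).
In Python, from cell import ctrl gives the robot as it stands. The module is installed in compiled form; this text tells all that it offers.
- The arm moves only by the shell command python3 -m creep 'ROWS' [FORCE]. ROWS is JSON, a list of rows, each a list of 7 numbers: the turn, a rotation vector about the world's x, y, z in degrees, then the shift along the world's x, y, z in mm, then the closure in counts, from 0 (fully open) to 255 (shut). In form: [[wx, wy, wz, x, y, z, fingers], ...]. A call has 1 to 20 rows; each row shifts and turns the commanded pose from where the row before left it; what a row does not reach is not made up. A row lasts 1/8 s, in which the tool goes at most 62.5 mm and 10.7 degrees, less where a joint would pass 70% of its speed; a pose out of reach is approached as far as the arm can. A call is refused whole if a number of a shift passes 62.5 or a number of a turn 10.7, either way. A call with a gripper value outside its range is refused whole. The fingers move at their own pace and stop on an object; FORCE is the grip in N (left out, the last holds). Time passes only in rows, so rows that do not move let the fingers close. It gives the time, the measured TCP pose, the force, the opening and the grip force at its end, in the units of the state.
- ctrl.state(): the state, without advancing time (a new reading comes with each control period).
- ctrl.read_camera(name): name is "scene" or "side" or "wrist"; returns a dict with "image" (384x512x3 uint8, red, green, blue), "fx", "fy", "cx", "cy" (pixels), "rvec" (rotation vector, rad) and "tvec" (3), from world to camera coordinates, as OpenCV has them; the wrist camera has in their place "hand_eye" (4x4, takes a point from camera to tool coordinates, whose origin is the TCP and whose axes are the flange's). Camera axes: x right, y down, z forward; pixel columns grow to the right and rows downward; lengths in mm; the calibration is good to about 2 mm. A picture is of the moment at which its call begins: read the wrist's pose just before it. There is no depth.
- ctrl.finish_job(): hands the job in; it is judged then, once.
The state is a dict: "time_s": time; "qpos": joint angles; "qd": joint speeds; "tau": joint torques, N m; "position": TCP position; "orientation": TCP orientation; "force": force on the tool from outside, world axes, zero at the start; "ft_torque": the same for the moment, N m; "gripper_width": opening from 0.0 (shut) to 1.0 (fully open); "grasp_force": force on a finger pad.
Only numpy, scipy, OpenCV 4.12 (cv2) and the standard library are available. Lean on these libraries where they do the work, as an engineer would, in place of code of your own. Each camera call takes 0.05 s, during which the arm holds its last target. There are 200 camera calls.

## Task

Stand the reagent bottle upright in the round cup of the shaker, then swing the shaker's clamp arm round over it as far as it goes. Push the arm's knob down against its spring, turn it clockwise to the end of its slot while it is down, and let it rise into the locking notch so that the bottle stays clamped; leave the other things on the bench where they are.

Things in the scene. Friction and masses are not known exactly. Their poses are not given: they have to be found in the camera images.
- bottle: White flat-sided reagent bottle with a round screw cap, standing upright on the bench: 35 mm (its x) by 58 mm (its y) by 78 mm tall, 50 to 125 g; the body is 35 mm thick from the foot to about 55 mm up, the cap above it is 24 mm wide and 8 mm off centre (towards its -y), fixed to it. Origin: centre of its underside; z up. Take it across the 35 mm.
- shaker: Low white shaker base, fixed to the bench, 130 mm (its x) by 275 mm (its y) and 26 mm high, reaching from y = -212 to +62 mm. Origin: on the bench surface right under the centre of the round cup; z up. A vertical post stands at x = 0, y = -150 mm and carries the clamp arm.
- cup_floor (a point): Centre of the floor of the shallow round cup on the shaker, 30 mm above the bench. The cup is 78 mm wide inside and 14 mm deep (rim 44 mm above the bench), so the bottle goes in at any yaw with 5 mm to spare all round.
- post_axis (a point): On the vertical axis of the post about which the clamp arm swings, at the mid-height of the arm bar.
- swing_arm (a joint): Angle of the clamp arm about the post (rad). 0 = home against its stop, the arm pointing along the shaker's +y with the knob right above the cup; it grows anticlockwise seen from above, up to 1.7 (at 1.57 the arm points along the shaker's -x). It stays where it is left and takes about 2 N at the collar to push. The arm bar is 26 mm wide, from 145 to 167 mm above the bench; the collar at its end is 70 mm in diameter.
- collar_center (a point): Centre of the metal collar at the end of the arm, on the knob's axis, 150 mm from the post axis and 162 mm above the bench; the collar reaches from 142 to 182 mm above the bench. The collar is the bayonet socket of the knob's plunger.
- knob_bar (a point): Black round knob above the collar: disc 80 mm in diameter with its upper face 214 mm above the bench, and across the disc a straight upright grip bar 76 mm long, 22 mm thick and 24 mm high. This point: top middle of the bar, on the knob's axis, 237.5 mm above the bench while the knob is up. Its x runs along the bar, z up. While unlocked and the arm home, the bar points 30 degrees anticlockwise from the shaker's x; locked, 30 degrees clockwise from it.
- knob (a joint): Turn of the knob (rad): 0 = unlocked, grows clockwise seen from above, up to 1.05 (60 degrees), the end of the slot. It can turn only while the plunger is pushed in more than 15 mm; next to its end (more than about 0.92) the plunger can rise into the notch.
- plunger (a joint): How far the knob is pushed down (m): 0 = up, 0.020 = fully in; springs back: about 3 N to start, 16 N when fully in with the bottle below. Locked in the notch it stands at 0.010.
- foot_pad (a joint): How far the sprung rubber pad under the knob is pushed up against its own spring (m), 0 when nothing touches it. The pad face, 40 mm in diameter, is 114 mm above the bench with the knob up, that is 6 mm above the cap of a bottle in the cup; locked over the bottle it reads about 0.004.
- label_roll: Bystander: white roll of labels, 58 mm in diameter, 28 mm high, lying on the bench. Origin: centre of its underside.
- tape: Bystander: roll of tape, about 97 mm in diameter, 25 mm high, lying flat. Origin: centre of its underside.
- microtube_rack: Bystander: white microtube rack, 127 by 184 by 33 mm. Origin: centre of its underside.
Things that resemble listed ones, but are neither listed nor needed, are in the scene too. Leave any pink or red look-alike of the bottle alone.

How it is judged (in metres and radians):
On the way, in this order (a step that is already met when the one before it is completed fails the run):
1. the bottle stands upright in the cup, let go (horizontal distance between bottle and cup_floor below 0.012 m and z of bottle in the frame of cup_floor below 0.004 m and angle between bottle's own z axis and vertical below 0.1 rad and contact force between the fingers and bottle below 0.1 N), for 0.2 s.
2. the arm is home over the bottle, the knob still up (value of joint swing_arm below 0.06 rad and value of joint plunger below 0.005 m and horizontal distance between bottle and cup_floor below 0.012 m and angle between bottle's own z axis and vertical below 0.1 rad), for 0.1 s.
3. the knob is pushed in, not yet turned (value of joint plunger above 0.014 m and value of joint knob below 0.5 rad).
4. the knob is turned to the end of its slot (value of joint knob above 0.9 rad).
At the end, for the whole second after the job is handed in: Arm home (within 0.06 rad of its stop); knob turned to the end of its slot (over 0.88 rad) and risen into the notch (plunger 7 to 13 mm); bottle upright (0.1 rad), at rest on the cup floor within 12 mm of its centre, the rubber pad pressed up by it over 1.5 mm (value of joint swing_arm below 0.06 rad and value of joint knob above 0.88 rad and value of joint plunger between 0.007 and 0.013 m and horizontal distance between bottle and cup_floor below 0.012 m and z of bottle in the frame of cup_floor below 0.004 m and angle between bottle's own z axis and vertical below 0.1 rad and value of joint foot_pad above 0.0015 m and linear speed of bottle below 0.02 m/s); the robot touches nothing.
It fails at once if a bystander is pushed more than 20 mm (distance of any of label_roll, tape, microtube_rack from where it was at the start of the episode above 0.02 m).
It fails at once if the bottle is tipped over (angle between bottle's own z axis and vertical above 0.8 rad).
It also fails if it takes over 72 s, if anything falls off the work surface, if the arm or the gripper's body presses on something with over 40 N, if the wrist force passes 120 N, or if a joint passes its speed limit or range.

## Working session

There is one attempt and no reset: what is moved stays moved. The work goes in short steps, Python scripts to look and compute and a shell command to move; the robot and the scene stay as the last step left them, time stands still between calls to the robot, and variables do not carry over. Pictures are saved under pics/ and viewed, at most 10 in all, crops included, and the job is handed in when it is done.

```bash
mkdir -p pics
cat > h.py <<'E'
import numpy as np, cv2
from cell import ctrl
from scipy.spatial.transform import Rotation as R
def snap(n,f):
    s=ctrl.state(); c=ctrl.read_camera(n)
    cv2.imwrite('pics/'+f+'.png',cv2.cvtColor(c['image'],cv2.COLOR_RGB2BGR))
    np.save('pics/'+f+'.npy',dict(c=c,p=s['position'],o=s['orientation']),allow_pickle=True)
def load(f): return np.load('pics/'+f+'.npy',allow_pickle=True).item()
def cam(f):
    d=load(f);c=d['c']
    if 'hand_eye' in c:
        T=np.eye(4);T[:3,:3]=R.from_euler('xyz',d['o']).as_matrix();T[:3,3]=d['p'];T=T@np.array(c['hand_eye'])
    else:
        T=np.eye(4);T[:3,:3]=cv2.Rodrigues(np.array(c['rvec'],float))[0];T[:3,3]=np.ravel(c['tvec']);T=np.linalg.inv(T)
    return c,T
def px(f,u,v,z):
    c,T=cam(f);d=T[:3,:3]@np.array([(u-c['cx'])/c['fx'],(v-c['cy'])/c['fy'],1]);o=T[:3,3]
    return np.round(o+d*(z-o[2])/d[2],1)
def proj(f,P):
    c,T=cam(f);q=np.linalg.inv(T)@np.append(P,1);return np.round([q[0]/q[2]*c['fx']+c['cx'],q[1]/q[2]*c['fy']+c['cy']],1)
def crop(f,x,y,w,h,out,k):
    i=cv2.imread('pics/'+f+'.png')[y:y+h,x:x+w];cv2.imwrite('pics/'+out+'.png',cv2.resize(i,None,fx=k,fy=k,interpolation=cv2.INTER_CUBIC))
E
python3 - <<'E'
from h import *
for n in ['scene','side']: snap(n,n+'0'); print(cam(n+'0')[1].round(2))
a=cv2.imread('pics/scene0.png');b=cv2.imread('pics/side0.png')
print(ctrl.state())
E
```

```text
[[-6.0000e-01 -5.0000e-01  6.2000e-01 -1.8960e+01]
 [-8.0000e-01  3.8000e-01 -4.7000e-01  6.3434e+02]
 [ 0.0000e+00 -7.8000e-01 -6.3000e-01  7.8145e+02]
 [ 0.0000e+00  0.0000e+00  0.0000e+00  1.0000e+00]]
[[-6.8000e-01 -4.1000e-01  6.1000e-01 -2.2044e+02]
 [-7.4000e-01  3.8000e-01 -5.6000e-01  9.2185e+02]
 [-0.0000e+00 -8.3000e-01 -5.6000e-01  9.0657e+02]
 [ 0.0000e+00  0.0000e+00  0.0000e+00  1.0000e+00]]
{'time_s': 0.1, 'qpos': array([-1.43430090e+00,  1.81466119e-01,  1.60786473e+00, -1.31781304e-06,
        1.35381346e+00, -2.06284385e-01]), 'qd': array([-0.00068119, -0.00023276, -0.00244636,  0.00083017,  0.00063172,
        0.00039635]), 'tau': array([ 6.73527775e-04, -4.34816337e+01, -3.42695725e+01,  7.05279876e-02,
        3.39660910e-02, -3.84930581e-05]), 'position': array([ 193.22079897, -541.06690789,  237.92150752]), 'orientation': array([-3.14007364e+00, -3.16556927e-04,  3.42779853e-01]), 'force': array([ 0.14859052, -0.2198952 , -0.39287327]), 'ft_torque': array([-0.02540979, -0.04101929,  0.05673616]), 'grasp_force': 0.0, 'gripper_width': 0.9959917266790811}
```

View pics/scene0.png

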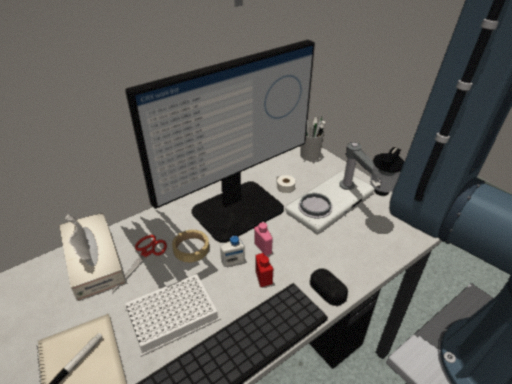

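View pics/side0.png

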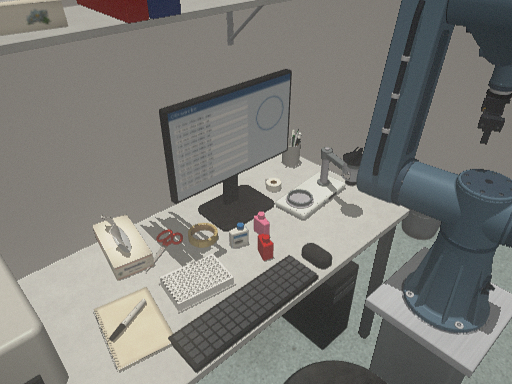

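The white bottle with a blue cap is at scene (233,250) and side (239,236). Pink (263,238) and red (264,270) bottles are the look-alikes, so the white one is meant. The shaker cup is at scene (317,205), its post is near (350,170), and the arm is swung out toward (385,190). I'll confirm this in enlarged crops.

Run:
```python
from h import *
crop('scene0',210,215,80,80,'a',5);crop('side0',215,200,80,80,'b',5)
cv2.imwrite('pics/c1.png',np.hstack([cv2.imread('pics/a.png'),cv2.imread('pics/b.png')]))
crop('scene0',280,130,130,110,'a',4)
crop('side0',265,120,70,110,'b',4)
cv2.imwrite('pics/c2.png',np.hstack([cv2.imread('pics/a.png'),cv2.imread('pics/b.png')]))
```

```text
(no output)
```

View pics/c1.png

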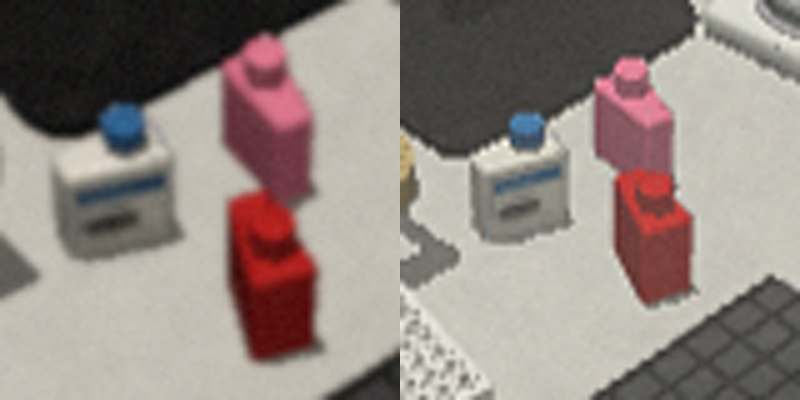

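View pics/c2.png

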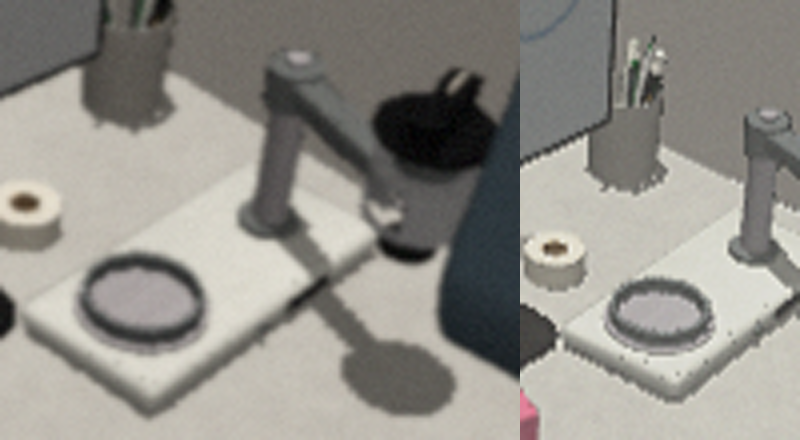

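Run:
```python
from h import *
S=lambda u,v,z:print(px('scene0',210+u/5,215+v/5,z)); D=lambda u,v,z:print(px('side0',215+(u-400)/5,200+v/5,z))
print('cap');S(123,111,78);D(527,120,78)
print('foot front l,r');S(68,257,0);S(182,237,0);D(484,242,0);D(570,230,0)
print('cup');print(px('scene0',280+141/4,130+298/4,44),px('side0',265+(660-520)/4,120+314/4,44))
print('post top');print(px('scene0',280+298/4,130+58/4,175),px('side0',265+(770-520)/4,120+114/4,175))
print('post base');print(px('scene0',280+267/4,130+218/4,28),px('side0',265+(752-520)/4,120+250/4,28))
print('knob disc');print(px('scene0',280+436/4,130+130/4,214))
print('roll');print(px('scene0',280+28/4,130+202/4,28))
print('base corners');[print(px('scene0',280+u/4,130+v/4,26)) for u,v in[(28,305),(150,405),(382,238)]]
print('pink/red cap');S(265,45,78);S(270,230,78)
```

```text
cap
[558.4 261.   78. ]
[556.7 262.6  78. ]
foot front l,r
[554.1 301.1   0. ]
[529.8 246.7   0. ]
[556.3 301.2   0. ]
[527.6 253.5   0. ]
cup
[554.8 -15.7  44. ] [552.9 -12.7  44. ]
post top
[ 576.4 -173.6  175. ] [ 576.3 -173.8  175. ]
post base
[ 577.5 -174.4   28. ] [ 578.2 -172.    28. ]
knob disc
[ 428.5 -127.2  214. ]
roll
[704.5 -38.9  28. ]
base corners
[612.5  39.8  26. ]
[484.7  40.6  26. ]
[ 508.9 -228.6   26. ]
pink/red cap
[553.4 175.5  78. ]
[453.9 250.   78. ]
```

```bash
python3 -m creep '[[0,0,10,0,0,45,0],[0,0,10,0,0,45,0],[0,0,10,0,0,45,0],[0,0,10,0,0,45,0],[0,0,5,24,38,0,0],[0,0,0,24,38,0,0],[0,0,0,24,38,0,0],[0,0,0,24,38,0,0],[0,0,0,24,38,0,0],[0,0,0,24,38,0,0],[0,0,0,24,38,0,0],[0,0,0,24,38,0,0],[0,0,0,24,38,0,0],[0,0,0,24,38,0,0],[0,0,0,24,38,0,0],[0,0,0,24,38,0,0],[0,0,0,0,0,0,0],[0,0,0,0,0,0,0]]'
python3 - <<'E'
from h import *
snap('wrist','w1'); c,T=cam('w1'); print(T.round(2),c['fx'],ctrl.state()['qpos'])
print('predict cup,post,knob',proj('w1',[554,-14,44]),proj('w1',[576,-173,175]),proj('w1',[428,-127,214]))
E
```

```text
time_s: 2.35
position: [481.0, -85.8, 418.3]
orientation: [-3.141, 0.001, 1.129]
force: [0.6, -0.6, -0.4]
gripper_width: 0.998
grasp_force: 0.0
[[ 9.0000e-01 -4.1000e-01 -1.3000e-01  5.1616e+02]
 [-4.3000e-01 -8.6000e-01 -2.8000e-01 -1.2980e+01]
 [-0.0000e+00  3.1000e-01 -9.5000e-01  5.6308e+02]
 [ 0.0000e+00  0.0000e+00  0.0000e+00  1.0000e+00]] 270.63947543160054 [-4.20681249e-01 -1.07139053e-01  1.55006296e+00 -4.64256420e-04
  1.69931267e+00  2.24716745e-02]
predict cup,post,knob [270.4  99.1] [332.9 191.4] [228.9 214.5]
```

View pics/w1.png

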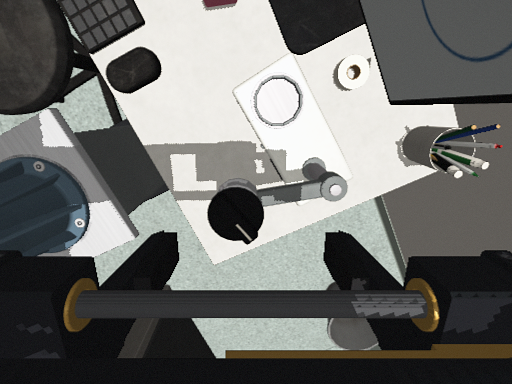

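Wrist view: cup centre (277,101), post top (334,188), knob disc (236,214), shaker base corners about (234,92), (294,54) and (355,180).

Run:
```python
from h import *
print('cup',px('w1',277.3,101,44),'post',px('w1',334,188,175),'knob',px('w1',236,214,214))
print('corners',px('w1',234,92,26),px('w1',294,54,26),px('w1',355,180,26))
print('roll',px('w1',353,72,28))
print('mon',px('w1',390,103,150),px('w1',362,0,150))
```

```text
cup [564.1 -22.3  44. ] post [ 579.3 -168.7  175. ] knob [ 437.3 -130.5  214. ]
corners [499.3  26.3  26. ] [624.5  37.4  26. ] [ 648.2 -230.8   26. ]
roll [709.4 -35.7  28. ]
mon [700.4 -92.5 150. ] [703.7  46.4 150. ]
```

```bash
python3 -m creep '[[0,0,0,20,20,-27,0],[0,0,0,20,20,-27,0],[0,0,0,20,20,-27,0],[0,0,0,0,0,0,0],[0,0,0,0,0,0,0],[0,0,0,0,0,0,0]]'
python3 -c "from h import *;snap('wrist','w2')"
python3 -m creep '[[0,0,0,0,40,0,0],[0,0,0,0,40,0,0],[0,0,0,0,40,0,0],[0,0,0,0,40,0,0],[0,0,0,0,40,0,0],[0,0,0,0,0,0,0],[0,0,0,0,0,0,0],[0,0,0,0,0,0,0]]'
python3 - <<'E'
from h import *
snap('wrist','w3')
print(proj('w2',[562,-20,44]),proj('w3',[559,269,40]))
crop('w2',128,0,256,256,'a',1.5625);crop('w3',128,0,256,256,'b',1.5625)
cv2.imwrite('pics/c3.png',np.hstack([cv2.imread('pics/a.png'),cv2.imread('pics/b.png')]))
E
```

```text
time_s: 3.15
position: [541.4, -26.8, 339.3]
orientation: [3.139, -0.0, 1.127]
force: [0.5, -0.8, -0.0]
gripper_width: 1.0
grasp_force: 0.0
time_s: 4.2
position: [541.5, 173.2, 338.0]
orientation: [3.141, 0.0, 1.127]
force: [-0.6, -0.3, 0.7]
gripper_width: 1.001
grasp_force: 0.0
[259.9 150.7] [234.1  99.1]
```

View pics/c3.png

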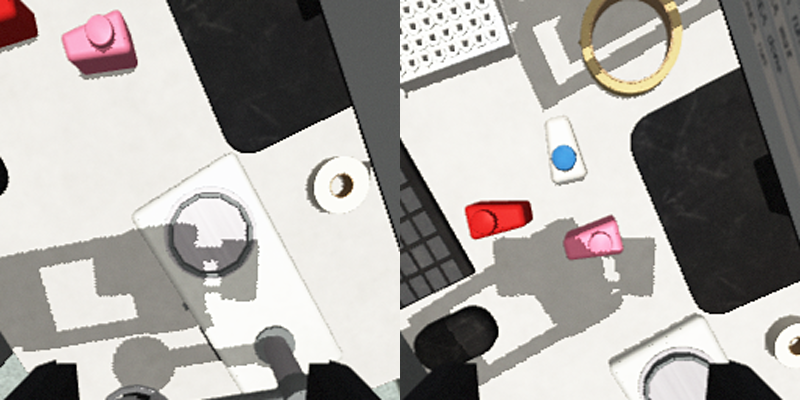

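Run:
```python
from h import *
k=1.5625
print('cup',px('w2',128+210.5/k,231.5/k,44))
print('post foot',px('w2',128+276/k,343/k,28))
print('cor',px('w2',128+232/k,155/k,26),px('w2',128+133/k,219/k,26))
f=lambda u,v,z:px('w3',128+(u-400)/k,v/k,z)
print('cap',f(564,157.5,78))
print('body far', f(546,119,55),f(573,116,55),'near',f(556,183,55),f(586,177,55))
print('pink/red cap',f(600,241,78),f(485,221,78),'redcorners',f(466,205,55),f(530,200,55))
print('w1 post',px('w1',334,188,175))
```

```text
cup [567.9 -18.2  44. ]
post foot [ 582.6 -171.1   28. ]
cor [619.9  40.4  26. ] [498.4  26.8  26. ]
cap [558.1 265.7  78. ]
body far [557.  304.4  55. ] [580.9 295.9  55. ] near [539.5 249.2  55. ] [568.3 241.7  55. ]
pink/red cap [555.4 183.2  78. ] [465.2 247.1  78. ] redcorners [449.7 268.8  55. ] [509.1 245.9  55. ]
w1 post [ 579.3 -168.7  175. ]
```

```bash
python3 -m creep '[[0,0,3,9,49,0,0],[0,0,3,9.5,49,0,0],[0,0,0,0,0,-45,0],[0,0,0,0,0,-45,0],[0,0,0,0,0,-45,0],[0,0,0,0,0,-45,0],[0,0,0,0,0,-30,0],[0,0,0,0,0,-20,0],[0,0,0,0,0,0,0],[0,0,0,0,0,0,0]]' 15
python3 - <<'E'
from h import *
snap('wrist','w4');print(ctrl.state()['position'])
E
```

```text
time_s: 5.5
position: [560.9, 272.5, 109.2]
orientation: [3.14, -0.001, 1.233]
force: [-0.5, 0.1, -0.1]
gripper_width: 1.007
grasp_force: 0.0
[561.05362734 272.66090884 109.53572789]
```

View pics/w4.png

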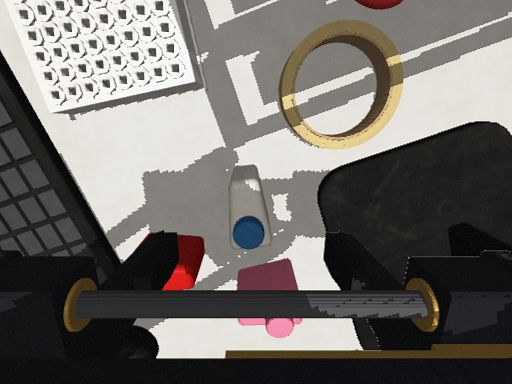

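The bottle (cap at 248,232) lies centred between the fingers and is well aligned; the red one sits outside the left finger's tip, so check positions.

Run:
```python
from h import *
print('cap',px('w4',248,232,78),'topbody',[px('w4',u,v,55) for u,v in[(231,245),(271,241)]],'foot',[px('w4',u,v,50) for u,v in [(232,167),(257,166)]])
print('red',[px('w4',u,v,55) for u,v in[(204,237),(193,288),(150,235)]])
p,y=np.array([561,272.6]),1.233
print('left finger',p-np.array([np.sin(y),-np.cos(y)])*61.5)
```

```text
cap [558.5 269.7  78. ] topbody [array([537.6, 253. ,  55. ]), array([569.7, 245.6,  55. ])] foot [array([560.6, 312.8,  50. ]), array([578.9, 307.2,  50. ])]
red [array([519.5, 267.1,  55. ]), array([491.9, 225. ,  55. ]), array([478.9, 283.3,  55. ])]
left finger [502.97553275 292.98163879]
```

```bash
python3 -m creep '[[0,0,0,0,2,-30,0],[0,0,0,0,0,-30,0],[0,0,0,0,0,-20,0],[0,0,0,0,0,-6.5,0],[0,0,0,0,0,0,0],[0,0,0,0,0,0,150],[0,0,0,0,0,0,255],[0,0,0,0,0,0,255],[0,0,0,0,0,0,255],[0,0,0,0,0,0,255],[0,0,0,0,0,0,255],[0,0,0,0,0,0,255]]' 15
```

```text
time_s: 7.05
position: [559.7, 274.5, 21.2]
orientation: [-3.141, 0.0, 1.233]
force: [0.8, -0.2, -0.7]
gripper_width: 0.339
grasp_force: 14.6
```

```bash
python3 -m creep '[[0,0,0,0,0,40,255],[0,0,0,0,0,40,255],[0,0,0,0,0,40,255],[0,0,0,0.5,-30,0,255],[0,0,0,0.5,-30,0,255],[0,0,0,0.5,-30,0,255],[0,0,0,0.5,-30,0,255],[0,0,0,0.5,-30,0,255],[0,0,0,0.5,-30,0,255],[0,0,0,0.5,-30,0,255],[0,0,0,0.5,-30,0,255],[0,0,0,0,-30,0,255],[0,0,0,0,-24,0,255],[0,0,0,0,0,-40,255],[0,0,0,0,0,0,255],[0,0,0,0,0,0,255]]'
python3 - <<'E'
from h import *
snap('wrist','w5');snap('scene','s5');snap('side','d5')
crop('w5',160,100,200,180,'a',2.2);a=cv2.imread('pics/a.png')
crop('side0',0,0,2,2,'zz',1)
crop('s5',260,140,110,120,'b',3.3);b=cv2.imread('pics/b.png')
cv2.imwrite('pics/c5.png',np.hstack([a[:396],b[:396]]));print(a.shape,b.shape)
E
```

```text
time_s: 9.05
position: [564.0, -19.4, 101.9]
orientation: [3.142, -0.0, 1.233]
force: [-0.3, -0.3, -0.9]
gripper_width: 0.342
grasp_force: 14.7
(396, 440, 3) (396, 363, 3)
```

View pics/c5.png

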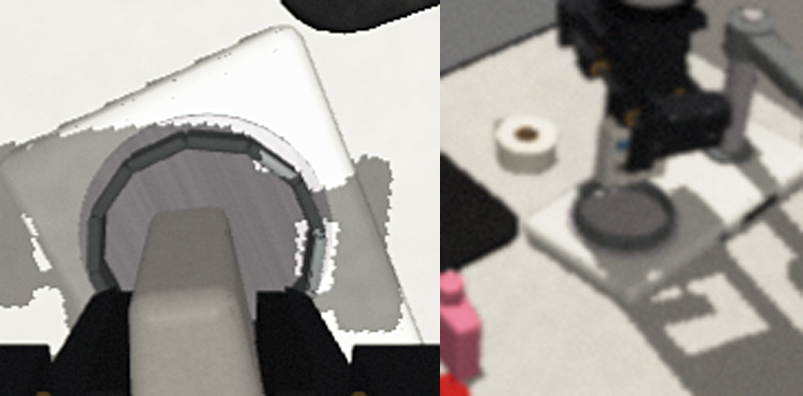

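Run:
```python
from h import *
from scipy.optimize import least_squares
def fit(pts,z):
    P=np.array([px('w5',160+u/2.2,100+v/2.2,z)[:2] for u,v in pts])
    r=least_squares(lambda q:np.hypot(*(P-q[:2]).T)-q[2],[564,-20,42]);return r.x.round(1),r.fun.round(1)
print('outer',fit([(190,131),(133,153),(103,190),(90,240),(88,280),(240,137),(296,178),(318,225),(325,240)],44))
print('inner',fit([(190,147),(140,168),(115,205),(105,245),(103,285),(238,153),(283,188),(305,235)],44))
print('foot far edge',px('w5',160+157/2.2,100+212/2.2,81),px('w5',160+224/2.2,100+210/2.2,81))
for f in ['scene0','side0','w1','w2','w5']: print(f,proj(f,[564,-20,44]))
print(px('s5',260+(613-440)/3.3,140+183/3.3,81))
```

```text
outer (array([566. , -20.1,  43.2]), array([ 0.9,  0.6, -0.9, -1.6,  1.5,  0.4, -0.9, -0.9,  1. ]))
inner (array([565.7, -20.3,  37.7]), array([ 1.1,  0.5, -1.6, -1.8,  2.1,  0.6, -0.8, -0.3]))
foot far edge [561.6   9.7  81. ] [580.3   3.8  81. ]
scene0 [314.1 202.2]
side0 [299.1 196.4]
w1 [276.8  99.8]
w2 [261.  150.2]
w5 [250.3 214.3]
[558.8  -3.6  81. ]
```

```bash
python3 -m creep '[[0,0,0,2.3,1,0,255],[0,0,0,0,0,-15,255],[0,0,0,0,0,-15,255],[0,0,0,0,0,-10,255],[0,0,0,0,0,-4,255],[0,0,0,0,0,-3,255],[0,0,0,0,0,0,255],[0,0,0,0,0,0,255]]'
```

```text
time_s: 10.2
position: [566.4, -18.6, 54.6]
orientation: [3.141, -0.0, 1.233]
force: [-1.0, 0.1, -1.3]
gripper_width: 0.343
grasp_force: 14.7
```

```bash
python3 -m creep '[[0,0,0,0,0,-2,255],[0,0,0,0,0,-1.5,255],[0,0,0,0,0,0,255],[0,0,0,0,0,0,255]]'
```

```text
time_s: 10.7
position: [566.2, -18.6, 51.1]
orientation: [3.141, 0.0, 1.233]
force: [-2.0, -0.0, 4.7]
gripper_width: 0.339
grasp_force: 14.7
```

```bash
python3 -m creep '[[0,0,0,0,0,0,120],[0,0,0,0,0,0,60],[0,0,0,0,0,0,0],[0,0,0,0,0,0,0],[0,0,0,0,0,0,0],[0,0,0,0,0,0,0],[0,0,0,0,0,20,0],[0,0,0,0,0,40,0],[0,0,0,0,0,45,0],[0,0,0,0,0,45,0],[0,0,0,0,0,45,0],[0,0,0,0,0,45,0],[0,0,0,0,-20,20,0],[0,0,0,0,-20,0,0],[0,0,0,0,0,0,0],[0,0,0,0,0,0,0]]'
python3 - <<'E'
from h import *
snap('wrist','w6');print(ctrl.state()['position'],proj('w6',[566,-20,44]),proj('w6',[437,-130,214]))
E
```

```text
time_s: 12.7
position: [565.4, -58.3, 308.9]
orientation: [-3.138, -0.0, 1.232]
force: [0.4, -0.1, -0.1]
gripper_width: 1.001
grasp_force: 0.0
[565.45722457 -58.09256628 309.07694986] [242.9 139.4] [158.7 297.4]
```

View pics/w6.png

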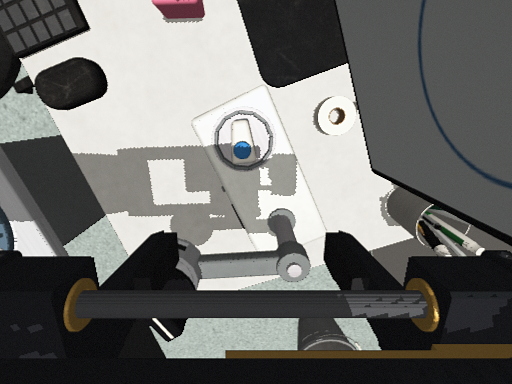

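The bottle stands in the cup, with its cap at (241,150). I'll check that numerically, measure the arm's present angle, and locate the unknown grey cup near (330,335).

Run:
```python
from h import *
print('cap',px('w6',241.5,150,108),'ring',px('w6',244,139,44))
print('post top',[px('w6',293,268,z) for z in (167,175,185)],px('w1',334,188,167),px('w1',334,188,185))
print('collar side',px('w6',188,262,165))
print('bar mid',px('w6',237,264,167),'post foot',px('w6',282,222,28))
print('grey',[px('w6',330,335,z) for z in(0,100)],[px('w1',355,330,z) for z in(0,100)])
print('mon corner',px('w6',372,170,150), 'pens',px('w6',430,225,130))
```

```text
cap [564. -26. 108.] ring [567.8 -19.9  44. ]
post top [array([ 579.2, -173.9,  167. ]), array([ 579.6, -168.6,  175. ]), array([ 580.1, -161.9,  185. ])] [ 580.6 -171.9  167. ] [ 577.7 -164.7  185. ]
collar side [ 460.9 -125.1  165. ]
bar mid [ 516.8 -146.2  167. ] post foot [ 580.6 -174.    28. ]
grey [array([ 598. , -466.6,    0. ]), array([ 597. , -359.9,  100. ])] [array([ 525.2, -625.3,    0. ]), array([ 523.6, -516.6,  100. ])]
mon corner [700.5 -91.6 150. ] pens [ 763.7 -195.7  130. ]
```

```bash
python3 -m creep '[[0,0,10,-7,-15.5,0,255],[0,0,10,-7,-15.5,0,255],[0,0,10,-7,-15.5,0,255],[0,0,10,-7,-15.5,0,255],[0,0,10,-7,-15.5,0,255],[0,0,10,-7,-15.5,0,255],[0,0,10,-7,-15.5,0,255],[0,0,10,-7,-15.5,0,255],[0,0,10,-7,-15.5,0,255],[0,0,0,0,0,-30,255],[0,0,0,0,0,-30,255],[0,0,0,0,0,-30,255],[0,0,0,0,0,-30,255],[0,0,0,0,0,-20,255],[0,0,0,0,0,-11,255],[0,0,0,0,0,0,255],[0,0,0,0,0,0,255]]'
python3 - <<'E'
from h import *
p=np.array([580,-171.5])
for r,off in [(65,31)]:
    for a in [161,150,140,130,120,110,100,95.3,93]:
        u=R.from_euler('z',a,degrees=True).apply([1,0,0])[:2];n=np.array([-u[1],u[0]]);print(a,(p+r*u+off*n).round(1))
s=ctrl.state();print(s['qpos'].round(2))
E
```

```text
time_s: 14.88
position: [503.6, -198.2, 160.5]
orientation: [-3.141, 0.001, 2.804]
force: [-0.3, -1.1, -0.5]
gripper_width: 0.01
grasp_force: 0.0
161 [ 508.4 -179.6]
150 [ 508.2 -165.8]
140 [ 510.3 -153.5]
130 [ 514.5 -141.6]
120 [ 520.7 -130.7]
110 [ 528.6 -121. ]
100 [ 538.2 -112.9]
95.3 [ 543.1 -109.6]
93 [ 545.6 -108.2]
[-0.59  0.19  1.76  0.    1.19 -1.83]
```

```bash
python3 -m creep '[[0,0,0,2.4,9,-2,255],[0,0,0,2.4,9,0,255],[0,0,-5.5,0,7,0,255],[0,0,-5.5,0,7,0,255],[0,0,-5,1,6.1,0,255],[0,0,-5,1,6.1,0,255],[0,0,-5,2.1,6,0,255],[0,0,-5,2.1,6,0,255],[0,0,-5,3.1,5.4,0,255],[0,0,-5,3.1,5.4,0,255],[0,0,-5,4,4.9,0,255],[0,0,-5,4,4.9,0,255],[0,0,0,0,0,0,255]]'
```

```text
time_s: 16.5
position: [528.6, -120.7, 158.0]
orientation: [3.141, 0.0, 1.915]
force: [-0.8, -0.5, -0.3]
gripper_width: 0.004
grasp_force: 0.2
```

```bash
python3 -m creep '[[0,0,-5,4.8,4,0,255],[0,0,-5,4.8,4,0,255],[0,0,-4.7,4.9,3.3,0,255],[0,0,0,1,0,0,255],[0,0,0,0,0,0,255]]'; python3 -m creep '[[0,0,0,2,0,0,255],[0,0,0,0,0,0,255]]'
```

```text
time_s: 17.12
position: [543.6, -109.6, 157.8]
orientation: [-3.141, -0.0, 1.66]
force: [-2.2, -0.1, 2.0]
gripper_width: 0.007
grasp_force: 1.3
time_s: 17.38
position: [545.4, -109.4, 157.6]
orientation: [-3.141, -0.001, 1.658]
force: [-4.9, 2.4, 4.1]
gripper_width: 0.004
grasp_force: 2.4
```

```bash
for i in 1; do python3 -m creep '[[0,0,0,2,0,0,255],[0,0,0,0,0,0,255]]'; python3 -m creep '[[0,0,0,2,0,0,255],[0,0,0,0,0,0,255]]';done
```

```text
time_s: 17.62
position: [545.5, -109.4, 157.6]
orientation: [-3.136, -0.002, 1.658]
force: [-13.7, 1.2, 10.5]
gripper_width: 0.009
grasp_force: 7.1
time_s: 17.88
position: [545.7, -109.3, 157.6]
orientation: [-3.132, -0.002, 1.658]
force: [-21.7, 0.9, 16.3]
gripper_width: 0.004
grasp_force: 11.9
```

```bash
python3 -m creep '[[0,0,0,-12,0,0,255],[0,0,0,-12,0,0,255],[0,0,0,0,0,35,255],[0,0,0,0,0,45,255],[0,0,0,0,0,45,255],[0,0,0,0,0,45,0],[0,0,-10,7,14,0,0],[0,0,-10,7,14,0,0],[0,0,-10,7,14,0,0],[0,0,-10,7,14,0,0],[0,0,-10,7,14,0,0],[0,0,-10,5,18,0,0],[0,0,0,0,0,0,0],[0,0,0,0,0,0,0]]'
python3 - <<'E'
from h import *
snap('wrist','w7');s=ctrl.state();print(s['position'],s['qpos'].round(2),proj('w7',[566,-21,237.5]))
crop('w7',100,60,320,240,'c7',2.5)
E
```

```text
time_s: 19.62
position: [565.6, -22.4, 327.6]
orientation: [3.141, 0.0, 0.614]
force: [0.1, 0.4, 0.3]
gripper_width: 0.995
grasp_force: 0.0
[565.58329666 -22.54542276 327.66262362] [-0.25  0.1   1.52 -0.    1.52  0.71] [250.3 199.4]
```

View pics/c7.png

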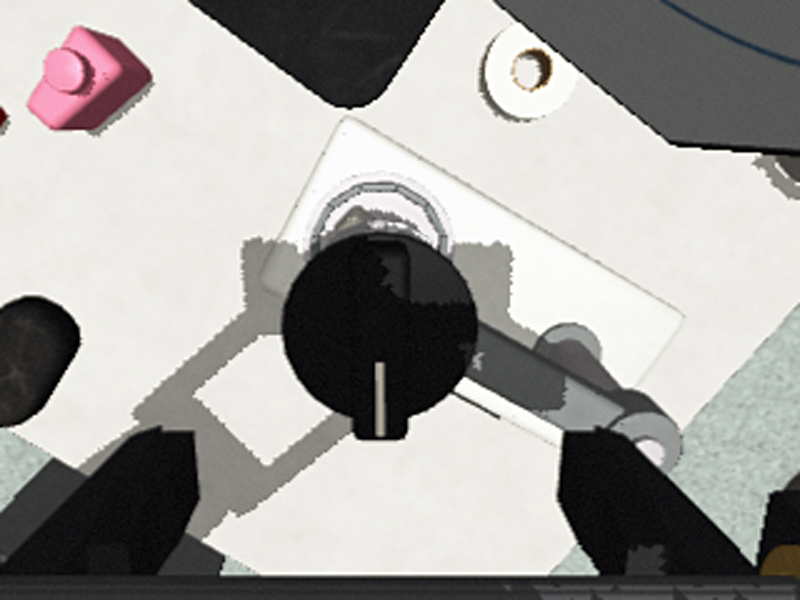

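The bar is vertical in the image (crop x 353–408, near end at row 440), in line with the tool's x axis. The disc centre is at crop (380,327).

Run:
```python
from h import *
f=lambda u,v,z:px('w7',100+u/2.5,60+v/2.5,z)
print('disc',f(380,327,214),'near bar end',f(381,440,237.5),'far',f(382,237,237.5),'post',f(645,445,175))
print('exp disc',proj('w7',[566,-21,214]))
```

```text
disc [567.8 -21.7 214. ] near bar end [536.9 -43.9 237.5] far [600.8   0.8 237.5] post [ 583.5 -168.6  175. ]
exp disc [250.4 191.9]
```

```bash
python3 -m creep '[[0,0,0,2.2,0.9,-30,0],[0,0,0,0,0,-40,0],[0,0,0,0,0,-25,0],[0,0,0,0,0,-10,0],[0,0,0,0,0,-4,0],[0,0,0,0,0,0,100],[0,0,0,0,0,0,200],[0,0,0,0,0,0,255],[0,0,0,0,0,0,255],[0,0,0,0,0,0,255],[0,0,0,0,0,0,255],[0,0,0,0,0,0,255]]' 50
```

```text
time_s: 21.18
position: [568.1, -21.2, 218.7]
orientation: [3.141, -0.0, 0.61]
force: [0.0, -2.5, -1.1]
gripper_width: 0.247
grasp_force: 50.0
```

```bash
python3 -m creep '[[0,0,0,0,0,-4,255],[0,0,0,0,0,-4,255],[0,0,0,0,0,-4,255],[0,0,0,0,0,-4,255],[0,0,0,0,0,-2,255],[0,0,0,0,0,0,255],[0,0,0,0,0,0,255]]'
```

```text
time_s: 22.05
position: [568.6, -21.3, 203.1]
orientation: [3.14, -0.001, 0.61]
force: [-5.4, -0.2, 15.4]
gripper_width: 0.243
grasp_force: 50.0
```

```bash
python3 -m creep '[[0,0,0,0,0,-2,255],[0,0,0,0,0,-1,255],[0,0,0,0,0,0,255],[0,0,0,0,0,0,255]]'; python3 -m creep '[[0,0,0,0,0,-2,255],[0,0,0,0,0,0,255],[0,0,0,0,0,0,255]]'
```

```text
time_s: 22.55
position: [569.1, -21.3, 202.9]
orientation: [3.138, -0.002, 0.61]
force: [-11.5, 0.6, 30.9]
gripper_width: 0.246
grasp_force: 50.0
time_s: 22.92
position: [569.4, -21.4, 202.8]
orientation: [3.137, -0.003, 0.61]
force: [-17.0, 1.5, 41.0]
gripper_width: 0.245
grasp_force: 50.0
```

```bash
python3 -m creep '[[0,0,0,0,0,2.5,255],[0,0,-3,0,0,0,255],[0,0,-3,0,0,0,255],[0,0,0,0,0,0,255],[0,0,0,0,0,0,255]]'; python3 -c "
from cell import ctrl;s=ctrl.state();print(s['ft_torque'],s['qpos'].round(3),s['tau'].round(2))"
```

```text
time_s: 23.55
position: [569.2, -21.7, 202.9]
orientation: [3.138, -0.003, 0.505]
force: [-10.2, -0.1, 27.8]
gripper_width: 0.246
grasp_force: 50.0
[ 0.21765065  1.8703151  -0.03920838] [-2.460e-01  2.000e-01  1.659e+00 -1.000e-03  1.278e+00  8.200e-01] [  0.47 -29.43 -25.91   0.7   -3.36  -0.04]
```

```bash
python3 -m creep '[[0,0,-6,0,0,0,255],[0,0,-6,0,0,0,255],[0,0,-6,0,0,0,255],[0,0,-6,0,0,0,255],[0,0,-6,0,0,0,255],[0,0,-6,0,0,0,255],[0,0,-6,0,0,0,255],[0,0,-6,0,0,0,255],[0,0,-4,0,0,0,255],[0,0,0,0,0,0,255],[0,0,0,0,0,0,255]]'; python3 -c "
from cell import ctrl;s=ctrl.state();print(s['ft_torque'])"
```

```text
time_s: 24.92
position: [569.4, -25.0, 203.0]
orientation: [3.137, -0.007, -0.403]
force: [-10.8, -12.2, 25.2]
gripper_width: 0.245
grasp_force: 50.0
[-1.62998117  1.74503526  0.07753177]
```

```bash
python3 -m creep '[[0,0,-2,-1,-1.5,0,255],[0,0,-2,-1,-1,0,255],[0,0,0,0,0,0,255],[0,0,0,0,0,0,255]]'; python3 -c "
from cell import ctrl;s=ctrl.state();print(s['ft_torque'])"
```

```text
time_s: 25.42
position: [568.8, -25.6, 203.0]
orientation: [3.141, -0.009, -0.47]
force: [-2.7, -5.2, 21.6]
gripper_width: 0.244
grasp_force: 50.0
[-0.77396897  0.59038165  1.14562124]
```

```bash
python3 -m creep '[[0,0,0,0,0,2,255],[0,0,0,0,0,2,255],[0,0,0,0,0,2,255],[0,0,0,0,0,0,255],[0,0,0,0,0,0,255]]'; python3 -m creep '[[0,0,0,0,0,2,255],[0,0,0,0,0,2,255],[0,0,0,0,0,0,255],[0,0,0,0,0,0,255]]';python3 -c "
from cell import ctrl;s=ctrl.state();print(s['ft_torque'])"
```

```text
time_s: 26.05
position: [568.5, -25.5, 207.0]
orientation: [3.141, -0.008, -0.47]
force: [2.1, -6.3, 10.8]
gripper_width: 0.244
grasp_force: 50.0
time_s: 26.55
position: [568.3, -25.5, 208.9]
orientation: [3.141, -0.007, -0.471]
force: [7.7, -6.7, -1.4]
gripper_width: 0.246
grasp_force: 50.0
[-0.99325792 -1.08787879  1.18116252]
```

```bash
python3 -m creep '[[0,0,0,0,0,1,255],[0,0,0,0,0,0,255],[0,0,0,0,0,0,255]]'; python3 -m creep '[[0,0,0,0,0,-1,255],[0,0,1.5,0,0,0,255],[0,0,0,0,0,0,150],[0,0,0,0,0,0,60],[0,0,0,0,0,0,0],[0,0,0,0,0,0,0],[0,0,0,0,0,0,0],[0,0,0,0,0,0,0]]'
```

```text
time_s: 26.92
position: [568.2, -25.5, 209.1]
orientation: [3.141, -0.006, -0.471]
force: [9.8, -6.8, -5.2]
gripper_width: 0.247
grasp_force: 50.0
time_s: 27.92
position: [566.0, -23.5, 208.2]
orientation: [-3.142, 0.0, -0.446]
force: [0.3, 0.3, 0.1]
gripper_width: 0.901
grasp_force: 0.0
```

```bash
python3 -m creep '[[0,0,0,0,0,20,0],[0,0,0,0,0,40,0],[0,0,0,0,0,40,0],[0,0,0,0,0,20,0],[0,0,0,0,0,0,0],[0,0,0,0,0,0,0],[0,0,0,0,0,0,0]]'
python3 - <<'E'
from h import *
snap('wrist','w8')
for f,z in(('w7',214),('w8',204)):
    g=cv2.imread('pics/'+f+'.png',0);m=(g<45).astype(np.uint8)
    m[235:]=0
    n,l,st,ce=cv2.connectedComponentsWithStats(m)
    e=proj(f,[567,-21,z]);k=l[int(e[1]),int(e[0])]
    print(f,e,st[k],ce[k].round(1))
    mk=l==k
    w=np.where(mk.sum(1)>0)[0];rows={int(r):(int(np.where(mk[r])[0].min()),int(np.where(mk[r])[0].max())) for r in w[::6]}
    print(rows)
    # marker line: bright pixels inside the disc's hull
    h=cv2.convexHull(np.argwhere(mk)[:,::-1].astype(np.int32));hm=np.zeros_like(m);cv2.fillPoly(hm,[h],1)
    b=np.argwhere((hm>0)&(g>110))
    if len(b)>5:
        c=b.mean(0);u=np.linalg.svd(b-c)[2][0];p=[px(f,*(c+t*u)[::-1],z+23) for t in(-10,10)];print('marker',p,np.degrees(np.arctan2(*(p[1]-p[0])[[1,0]])))
E
```

```text
time_s: 28.8
position: [565.4, -23.4, 326.6]
orientation: [3.141, 0.003, -0.446]
force: [-0.2, 0.4, -0.2]
gripper_width: 1.001
grasp_force: 0.0
w7 [251.  191.1] [ 213  153   79   82 4500] [251.2 191.6]
{153: (247, 255), 159: (230, 272), 165: (223, 280), 171: (219, 284), 177: (216, 287), 183: (214, 289), 189: (213, 291), 195: (214, 290), 201: (215, 289), 207: (218, 286), 213: (221, 282), 219: (227, 276), 225: (237, 266), 231: (241, 262)}
marker [array([543.3, -29.8, 237. ]), array([555.9, -43.9, 237. ])] -48.21548399174816
w8 [249.6 188.4] [ 215  150   75   81 3908] [252.7 190.1]
{150: (249, 256), 156: (232, 273), 162: (224, 280), 168: (220, 284), 174: (217, 286), 180: (215, 288), 186: (215, 289), 192: (215, 289), 198: (216, 287), 204: (219, 285), 210: (224, 280), 216: (230, 274), 222: (242, 263), 228: (244, 262)}
marker [array([540.9, -22.9, 227. ]), array([549.8,  -5.6, 227. ])] 62.77640564535846
```

```bash
python3 -c "
from h import *
print(px('w8',252,186.5,204),px('w7',252,190.5,214))
print(ctrl.finish_job())"
```

```text
[567.8 -24.1 204. ] [568.1 -21.5 214. ]
the job is handed in; nothing more can be done
None
```

I handed the job in at about 29 s of the 72 s allowed, with the bottle upright in the cup, the arm against its stop and the knob locked down in its notch by my readings; no verdict came back, and I couldn't read the joint values or check the bottle once the knob covered it.

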